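Clear the brass studs off the punching slab

TASK

Using the closed fingers as a sweeper, push the three brass studs along the white punching slab and over its end so that they drop into the black tray. Do not pinch, press hard on or pick up the studs, and leave the steel stamp standing on the slab and everything else on the bench where it is.

Things in the scene. Friction and masses are not known exactly. Their poses are not given: they have to be found in the camera images.
- slab: white plastic punching slab, 220 by 220 mm, 40 mm thick, fixed on the bench. An aluminium rail 8 mm wide and 8 mm high runs along its +x and -x edges (inner faces 102 mm from the centre line); the ends at slab +y and -y (110 mm from the centre) are open and level. Origin: centre of its underside, the top is 40 mm above it; z up.
- black_tray: black open tray, empty, the one for the studs: 190 (x) by 116 (y) by 32 mm high, walls and floor 4 mm, fixed, axes parallel to the slab's, 2 mm from the slab's +y or -y end (it varies), centre 171 mm from the slab's along slab y, within 8 mm along x. Its rim is 8 mm below the slab's top: what is pushed over the end drops in. Origin: centre of its underside.
- orange_tray: orange reject tray, steel pieces on its floor, not to be used: 190 (x) by 116 (y) by 32 mm high, walls and floor 4 mm, fixed, axes parallel to the slab's, 2 mm from the slab's +y or -y end (it varies), centre 171 mm from the slab's along slab y, within 8 mm along x. Its rim is 8 mm below the slab's top: what is pushed over the end drops in. Origin: centre of its underside.
- stud_a: round brass stud lying dome up on the slab: 28 mm across, straight side 7 mm high, 9.5 mm to the top of its dome, about 30 g, slides freely. Origin: centre of its flat underside. It starts in a row of its own (see stamp), so it can be pushed straight along the slab's y without meeting another thing.
- stud_b: round brass stud lying dome up on the slab: 28 mm across, straight side 7 mm high, 9.5 mm to the top of its dome, about 30 g, slides freely. Origin: centre of its flat underside. It starts in a row of its own (see stamp), so it can be pushed straight along the slab's y without meeting another thing.
- stud_c: round brass stud lying dome up on the slab: 28 mm across, straight side 7 mm high, 9.5 mm to the top of its dome, about 30 g, slides freely. Origin: centre of its flat underside. It starts in a row of its own (see stamp), so it can be pushed straight along the slab's y without meeting another thing.
- stamp: dark steel hand stamp standing on the slab, 22 mm across, 45 mm tall, 110 g, loose. To be left alone. Origin: centre of its underside; z up. It and the three studs occupy, in any order, four rows at slab x of about -69, -23, 23 and 69 mm (within 5 mm), each anywhere within 70 mm of the middle along slab y.
- glue_jar: white glue jar with red lid, 60 mm across, 75 mm tall, loose, on the bench beyond the slab's +x edge (175 mm from its centre line). To be left alone. Origin: centre of its underside.
- dye_bottle: amber bottle with black cap, 44 mm across, 90 mm tall, loose, on the bench beyond the slab's +x edge. To be left alone. Origin: centre of its underside.
- spool: blue thread spool standing on end, 44 mm across, 60 mm tall, loose, on the bench beyond the slab's +x edge. To be left alone. Origin: centre of its underside.
- screwdriver: small red-handled screwdriver, about 200 mm long, lying on the bench to the robot's left. To be left alone. Origin: underside of its middle; its x axis runs along it, handle to -x.
- hammer: hammer with a wooden handle, about 260 mm long, lying on the bench to the robot's right. To be left alone. Origin: underside of its middle; its x axis runs along it, handle to -x.
There are look-alikes about, which are no part of the job. Of the things shaped like the black_tray, the black one is meant.

How it is judged:
At the end, for the whole second after the job is handed in: All three studs lie at rest inside the black tray's walls, below its rim (no higher than 30 mm above its underside); the stamp stands upright on the slab (tilt under 0.15 rad) and the stamp and the other five bystanders are within 20 mm of where they began (x of stud_a in the frame of black_tray between -0.093 and 0.093 m and y of stud_a in the frame of black_tray between -0.056 and 0.056 m and z of each of stud_a, stud_b, stud_c in the frame of black_tray below 0.03 m and linear speed of each of stud_a, stud_b, stud_c below 0.02 m/s and x of stud_b in the frame of black_tray between -0.093 and 0.093 m and y of stud_b in the frame of black_tray between -0.056 and 0.056 m and x of stud_c in the frame of black_tray between -0.093 and 0.093 m and y of stud_c in the frame of black_tray between -0.056 and 0.056 m and angle between stamp's own z axis and vertical below 0.15 rad and distance of each of stamp, glue_jar, dye_bottle, spool, screwdriver, hammer from where it was at the start of the episode below 0.02 m); the robot touches nothing.
It fails at once if a stud was pinched between the fingers or pressed hard (over 25 N) (contact force between the fingers and stud_a above 25 N or contact force between the fingers and stud_b above 25 N or contact force between the fingers and stud_c above 25 N).
It fails at once if a stud was lifted more than 12 mm above the slab's top (height (world z) of any of stud_a, stud_b, stud_c above 0.052 m).
It fails at once if the stamp or another bystander was moved more than 20 mm or the stamp tipped over (distance of any of stamp, glue_jar, dye_bottle, spool, screwdriver, hammer from where it was at the start of the episode above 0.02 m or angle between stamp's own z axis and vertical above 0.6 rad).
It also fails if it takes over 48 s, if anything falls off the work surface, if the arm or the gripper's body presses on something with over 40 N, if the wrist force passes 120 N, or if a joint passes its speed limit or range.

ROBOT

A 7-joint arm with a two-finger parallel gripper is mounted at the origin on the work surface. World frame = base frame: x ahead of the robot, y to its left, z up, the work surface at z = 0. Lengths are in m, angles in rad, forces in N, time in s.
With the tool pointing down it reaches from about 0.35 to 0.9 m from the base axis. Payload 8.1 kg.
Tool frame: the origin (TCP) lies midway between the tips of the shut fingers; the grasp point (between the pads) lies 19 mm behind it; z points along the fingers, y is the line along which they close (so a half turn about z gives the same grasp; the last joint's range is limited). The gripper opens to 85 mm and grips with 20 to 120 N. Pads are 22 mm wide; open, the fingers measure 114 mm over their backs; the gripper's body (76 mm by 85 mm) begins 54 mm behind the grasp point. The pads swing forward as they close: fully open they stand 13 mm farther back than shut.
Start: joints at [1.056, 0.434, 0.025, 1.573, -0.012, 1.134, -0.075], TCP at [0.25, -0.573, 0.231] pointing down, gripper open.
Joint ranges: [-2.62, 2.62], [-0.44, 2.09], [-1.27, 1.32], [0.08, 2.57], [-1.32, 4.46], [0.12, 2], [-2.74, 2.74]. Speed limits (rad/s): [2.22, 2.22, 3.01, 3.01, 3.14, 3.14, 3.14].

INTERFACE

Orientations are given as a unit quaternion [w, x, y, z].
In Python, from bench import env, fingers, readout, grab_frame, ticket gives the robot as it stands. Calls block until the motion is done:
- env.move_ptp(position, orientation): joint-space move of the TCP to a pose.
- env.movel(position, v=0.15, attitude=None): straight line of the TCP; attitude=None keeps the orientation; v is the mean speed in m/s.
- env.movej(angles): joint-space move.
- fingers.grip(opening, effort=None): opening from 0.0 (shut) to 1.0 (fully open); effort is the grip in N (None keeps the last); returns when the fingers have stopped.
- env.dwell(seconds).
- env.ik(position, orientation): joint angles nearest the present ones, or None.
- readout.get_state(): the state.
- grab_frame(name): name is "scene" or "top" or "wrist"; returns a dict with "pixels" (480x640x3 uint8, blue, green, red), "fx", "fy", "cx", "cy" (pixels), "dist" ([k1, k2, p1, p2, k3] as OpenCV has them; the pictures are not rectified), "R" (3x3) and "t" (3): a world point X has camera coordinates R X + t. Camera axes: x right, y down, z forward; pixel columns grow to the right and rows downward; lengths in m; the calibration is good to about 2 mm. A picture is of the moment at which its call begins. There is no depth.
A pose or a line that the arm cannot do raises env.PlanningError and nothing moves.
- ticket.hand_in(): hands the job in; it is judged then, once.
The state is a dict: "time_s": time; "q": joint angles; "dq": joint speeds; "joint_torque": joint torques, N m; "tcp_pos": TCP position; "orientation": TCP orientation; "contact_force": force on the tool from outside, world axes, zero at the start; "ft_torque": the same for the moment, N m; "finger_gap": opening from 0.0 (shut) to 1.0 (fully open); "grip_force": force on a finger pad.
Only numpy, scipy, OpenCV 4.12 (cv2) and the standard library are available. Lean on these libraries where they do the work, as an engineer would, in place of code of your own. Each camera call takes 0.05 s, during which the arm holds its last target. There are 200 camera calls.

## Working session

There is one attempt and no reset: what is moved stays moved. The work goes in short steps, each a Python script; the robot and the scene stay as the last script left them, time stands still between calls to the robot, and variables do not carry over. Pictures are saved under pics/ and viewed, at most 10 in all, crops included, and the job is handed in when it is done.

```bash
mkdir -p pics; ls
python3 - <<'E'
from bench import env, fingers, readout, grab_frame, ticket
import cv2
for n in ("scene","top"):
    f=grab_frame(n); cv2.imwrite(f"pics/{n}1.png",f["pixels"]); print(n,f["fx"],f["dist"],-f["R"].T@f["t"])
s=readout.get_state();print(s["time_s"],s["orientation"],s["tcp_pos"])
E
```

```text
pics
scene 475.6550923637527 [-0.03142306  0.          0.          0.          0.        ] [ 0.94079356 -0.65454853  0.99023907]
top 522.7962618278484 [0.05428892 0.         0.         0.         0.        ] [0.39618988 0.00449241 1.45235556]
0.1 [-6.91810340e-04  9.78886908e-01  2.04401312e-01 -2.14272210e-04] [ 0.24993151 -0.57234623  0.23060608]
```

View pics/top1.png

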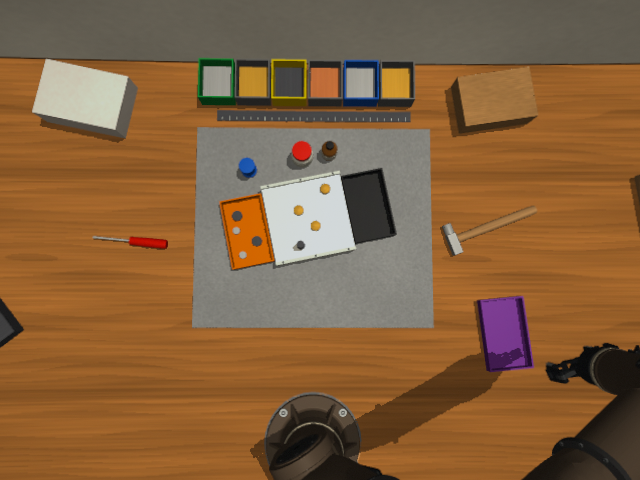

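View pics/scene1.png

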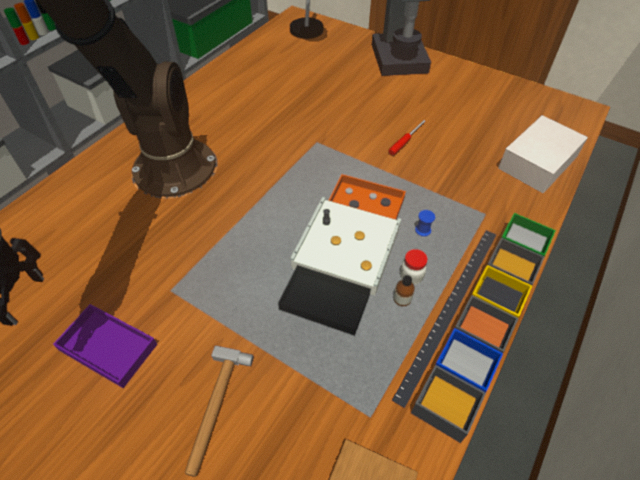

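Top view: the black tray is at (369,206). Its look-alikes are the orange tray (247,232), the purple tray (505,333) and the small bins along the top row. The brass studs are at (325,189), (299,211) and (316,226), and the stamp is at (300,245). The glue jar, bottle and spool are at (302,152), (329,149) and (247,168). I'm choosing the black tray touching the slab's right end (world -y). The scene view shows the same layout.

```bash
cat > h.py <<'E'
import numpy as np, cv2
from bench import env, fingers, readout, grab_frame, ticket
def cast(f,px,z):
    K=np.array([[f["fx"],0,f["cx"]],[0,f["fy"],f["cy"]],[0,0,1]])
    u=cv2.undistortPoints(np.float64(px).reshape(-1,1,2),K,np.float64(f["dist"])).reshape(-1,2)
    d=np.c_[u,np.ones(len(u))]@f["R"]; c=-f["R"].T@f["t"]
    return c+d*((z-c[2])/d[:,2])[:,None]
def blobs(m,amin):
    n,l,s,c=cv2.connectedComponentsWithStats(m.astype(np.uint8))
    return [(c[i],s[i,4],l==i) for i in range(1,n) if s[i,4]>=amin]
E
python3 - <<'E'
from h import *
np.set_printoptions(precision=4,suppress=True)
for n in ("top","scene"):
    f=grab_frame(n); im=f["pixels"]; hsv=cv2.cvtColor(im,cv2.COLOR_BGR2HSV); H,S,V=cv2.split(hsv)
    white=(S<40)&(V>185)
    x0,y0=(307,218) if n=="top" else (348,243)
    w=[b for b in blobs(white,1500) if np.hypot(*(b[0]-(x0,y0)))<40][0]
    cn=cv2.findContours(w[2].astype(np.uint8),cv2.RETR_EXTERNAL,cv2.CHAIN_APPROX_NONE)[0][0]
    P=cast(f,cn.reshape(-1,2),.04)[:,:2]
    r=cv2.minAreaRect((P*1000).astype(np.float32)); print(n,"slab",r)
    hull=np.zeros(white.shape,np.uint8); cv2.fillConvexPoly(hull,cv2.convexHull(cn),1)
    th=np.radians(r[2]); th=(th+np.pi/4)%(np.pi/2)-np.pi/4
    R=np.array([[np.cos(th),-np.sin(th)],[np.sin(th),np.cos(th)]]); c=np.array(r[0])/1000
    print("theta",th,"centre",c)
    for b in blobs((hull>0)&(S>110)&(H>8)&(H<32)&(V>90),12):
        p=cast(f,b[0],.046)[0,:2]; print("stud px",b[0],b[1],"world",p,"slab",(p-c)@R)
    for b in blobs((hull>0)&(V<90),8):
        ys,xs=np.nonzero(b[2]); print("dark",b[0],b[1],"z40/z85 slab",(cast(f,b[0],.04)[0,:2]-c)@R,(cast(f,b[0],.0625)[0,:2]-c)@R,(cast(f,b[0],.085)[0,:2]-c)@R,xs.min(),xs.max(),ys.min(),ys.max())
    bt=(V<60)
    for b in blobs(bt,500): print("black",b[0],b[1],"slab",(cast(f,b[0],.015)[0,:2]-c)@R)
    a=(215,140,220,140) if n=="top" else (270,160,160,180)
    cv2.imwrite(f"pics/crop_{n}.png",cv2.resize(im[a[1]:a[1]+a[3],a[0]:a[0]+a[2]],None,fx=3.3,fy=3.3,interpolation=cv2.INTER_CUBIC))
E
```

```text
top slab ((592.2367553710938, 13.364089965820312), (209.61392211914062, 218.06881713867188), 11.703218460083008)
theta 0.20425969520862908 centre [0.5922 0.0134]
stud px [324.5479 188.3288] 73 world [ 0.6755 -0.0311] slab [ 0.0726 -0.0604]
stud px [298. 210.] 69 world [0.6155 0.0411] slab [0.0284 0.0224]
stud px [314.9315 225.3425] 73 world [ 0.5736 -0.005 ] slab [-0.0219 -0.0142]
dark [300.0208 245.    ] 48 z40/z85 slab [-0.0657  0.036 ] [-0.0677  0.0359] [-0.0698  0.0358] 297 303 241 249
black [363.205  101.0125] 639 slab [ 0.3021 -0.2206]
black [238.0307 100.    ] 553 slab [0.3736 0.1255]
black [478.2926 116.1659] 687 slab [ 0.1938 -0.5302]
black [367.8662 205.5657] 2878 slab [ 0.0067 -0.1708]
black [595.9246 413.1355] 7390 slab [-0.6579 -0.6431]
black [319.2387 447.6994] 4781 slab [-0.5985  0.0922]
scene slab ((595.1890258789062, 16.90393829345703), (220.82034301757812, 227.0581512451172), 11.92116928100586)
theta 0.2080636546411574 centre [0.5952 0.0169]
stud px [378.0926 213.4815] 54 world [0.6232 0.1312] slab [0.0511 0.106 ]
stud px [359.0923 235.0615] 65 world [0.6176 0.0402] slab [0.0268 0.0182]
stud px [335.5 240. ] 70 world [ 0.5756 -0.0062] slab [-0.0239 -0.0185]
stud px [365.8289 265.0132] 76 world [ 0.6777 -0.0318] slab [ 0.0707 -0.0647]
dark [326.0597 217.3582] 67 z40/z85 slab [-0.0742  0.0486] [-0.0677  0.0302] [-0.0613  0.0118] 323 329 210 224
black [109.2801  67.7416] 15060 slab [-1.092  0.47 ]
black [193.4686  11.886 ] 1289 slab [-1.0187  0.9577]
black [398.0538  33.0019] 1079 slab [-0.1535  1.0949]
black [306.3615  28.0885] 520 slab [-0.5128  0.9982]
black [399.4373  65.319 ] 558 slab [-0.0877  0.8666]
black [165.0538 168.4996] 1301 slab [-0.5961  0.077 ]
black [580.2614 333.6941] 2020 slab [ 0.5795 -0.0498]
black [ 14.5689 270.2036] 1719 slab [-0.752  -0.3778]
black [324.705  299.6679] 3797 slab [ 0.0057 -0.174 ]
black [438.4015 422.9981] 533 slab [ 0.3191 -0.3605]
```

View pics/crop_top.png

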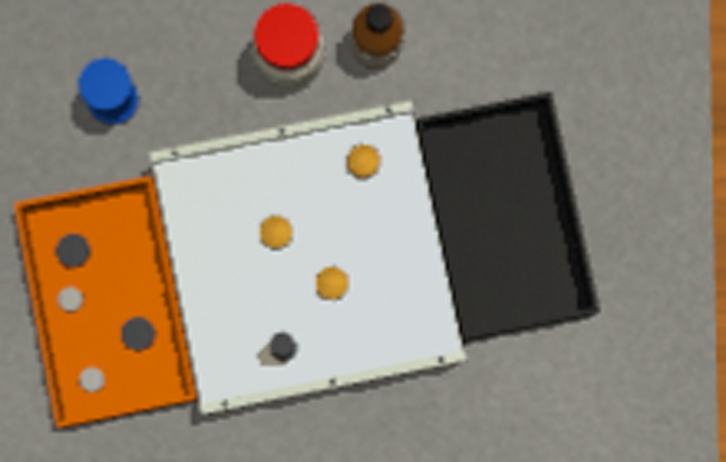

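The crop confirms the choice: an empty black tray at the slab's right end. Both views agree to about 2 mm, and the rows fall at 71, 27, -22 and -68 mm, as specified. Next I shut the fingers and hover behind the first stud.

```bash
cat >> h.py <<'E'
th=.206; ex=np.array([np.cos(th),np.sin(th)]); ey=np.array([-np.sin(th),np.cos(th)]); C=np.array([.5937,.0145])
STUD=[(.6765,-.0315),(.6165,.0406),(.5746,-.0056)]
SL=[((np.array(s)-C)@ex,(np.array(s)-C)@ey) for s in STUD]
def W(x,y,z): return [*(C+x*ex+y*ey),z]
def quat(a): return [0,np.cos(a/2),np.sin(a/2),0]
E
python3 - <<'E'
from h import *
print(np.round(SL,4))
fingers.grip(0.0)
x,y=SL[0]; ok=None
for a in (th+np.pi/2,th-np.pi/2):
    qs=[env.ik(W(x,yy,z),quat(a)) for x,yy,z in ((SL[0][0],-.02,.2),(SL[1][0],.06,.043),(SL[2][0],-.14,.043),(SL[0][0],-.14,.043))]
    print(a,[None if q is None else np.round(q,2) for q in qs])
    if ok is None and all(q is not None for q in qs): ok=a
print("use",ok)
env.move_ptp(W(x,y+.037,.15),quat(ok))
s=readout.get_state(); print(s["time_s"],s["tcp_pos"],s["finger_gap"],W(x,y+.037,.15))
f=grab_frame("scene"); cv2.imwrite("pics/s2.png",cv2.resize(f["pixels"][120:320,250:480],None,fx=2.6,fy=2.6))
f=grab_frame("wrist"); cv2.imwrite("pics/w2.png",f["pixels"])
E
```

```text
[[ 0.0716 -0.062 ]
 [ 0.0277  0.0209]
 [-0.0228 -0.0158]]
1.7767963267948965 [array([ 0.3 ,  0.62, -0.66,  1.46,  0.39,  1.2 , -0.2 ]), array([ 0.17,  0.7 , -0.58,  1.75,  0.49,  0.84, -0.43]), array([ 0.43,  0.67, -0.47,  1.76,  0.4 ,  0.81, -0.02]), array([ 0.35,  0.78, -0.45,  1.51,  0.39,  0.93, -0.01])]
-1.3647963267948966 [array([-0.72,  0.77,  1.15,  1.55, -0.72,  1.29, -2.41]), array([-0.88,  0.94,  1.14,  1.84, -0.99,  1.07, -2.27]), array([-0.05,  0.63,  0.25,  1.8 , -0.22,  0.74, -2.62]), array([-0.09,  0.75,  0.27,  1.56, -0.24,  0.87, -2.66])]
use 1.7767963267948965
3.5083 [0.6690065  0.00302948 0.14999762] 0.0022701188719134566 [np.float64(0.6689317935991257), np.float64(0.0047177063309338275), 0.15]
```

View pics/s2.png

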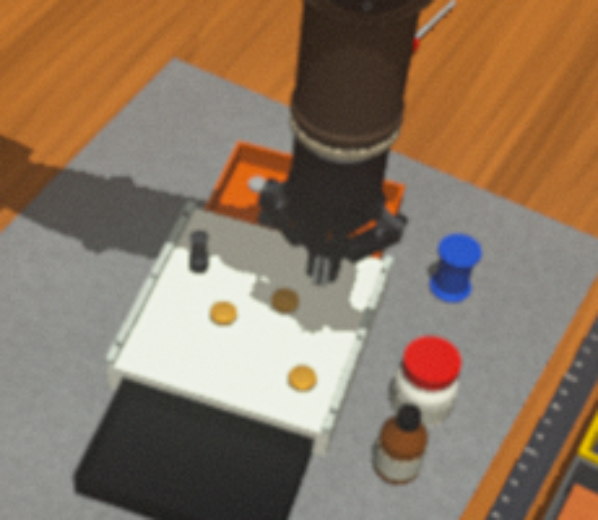

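View pics/w2.png

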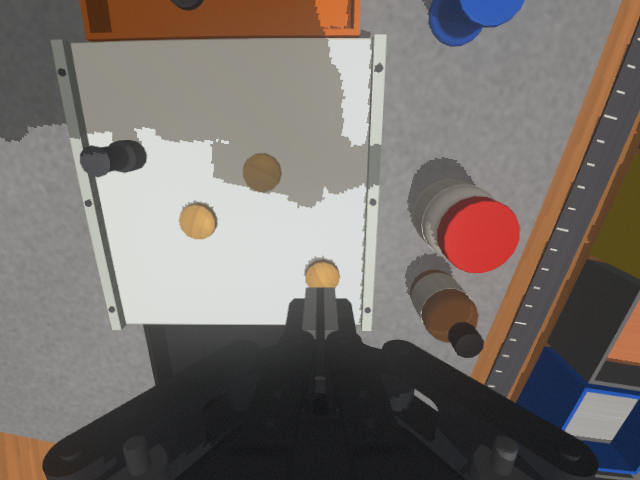

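The picture shows the shut fingertips at crop (322,275), with wide knuckles at (270,195) and (395,230). I need the knuckle height and spread before choosing the tool yaw.

Run:
```python
from h import *
f=grab_frame("scene"); tcp=np.array(readout.get_state()["tcp_pos"])
n=np.array([*ey,0]);u=np.array([*ex,0])
for p in [(322,283),(272,212),(285,235),(308,270),(340,270),(350,255),(400,240),(408,222),(290,205)]:
    px=(250+p[0]/2.6,120+p[1]/2.6)
    c=cast(f,px,1e9)[0]*0+cast(f,px,0.0)[0]; o=-f["R"].T@f["t"]; d=c-o
    X=o+d*((tcp-o)@n)/(d@n); print(p,"lat",round((X-tcp)@u*1000),"h",round((X-tcp)[2]*1000))
# jar / bottle positions, slab frame (tops)
im=grab_frame("wrist")
q=[env.ik(W(x,yy,.043),quat(th)) for x,yy in ((SL[0][0],.0),(SL[1][0],.07),(SL[2][0],-.14))];print([None if a is None else np.round(a,2) for a in q])
q=[env.ik(W(x,yy,.043),quat(th+np.pi)) for x,yy in ((SL[0][0],.0),(SL[1][0],.07),(SL[2][0],-.14))];print([None if a is None else np.round(a,2) for a in q])
t=cv2.imread("pics/top1.png"); ft=grab_frame("top")
for nm,p,z in (("jar",(302,151),.075),("bottle",(329.5,146),.09),("spool",(247,166),.06)):
    w=cast(ft,p,z)[0,:2]-C; print(nm,w@ex,w@ey)
```

```text
(322, 283) lat 1 h -8
(272, 212) lat -50 h 65
(285, 235) lat -37 h 41
(308, 270) lat -13 h 4
(340, 270) lat 15 h 16
(350, 255) lat 21 h 39
(400, 240) lat 60 h 74
(408, 222) lat 64 h 98
(290, 205) lat -35 h 79
[array([ 0.03,  0.7 , -0.24,  1.63,  0.21,  0.83, -1.66]), array([-0.06,  0.64, -0.25,  1.77,  0.22,  0.76, -1.79]), array([ 0.29,  0.64, -0.25,  1.77,  0.21,  0.76, -1.43])]
[array([ 0.42,  0.89, -0.94,  1.59,  0.79,  1.08,  1.04]), array([ 0.36,  0.83, -0.94,  1.73,  0.79,  1.01,  0.89]), array([ 0.72,  0.83, -0.95,  1.73,  0.79,  1.01,  1.24])]
jar 0.1770229862328343 -0.020857616849375364
bottle 0.1717153910157109 -0.0947958126633512
spool 0.16988900186235337 0.13249499199811923
```

The knuckles sit at least 65 mm above the tips, clear of everything at sweep height. For studs a and b the present yaw is fine. For stud c, next to the stamp, I will turn the tool 90° so it is slim sideways.

```bash
cat >> h.py <<'E'
END=-.127
def sweep(i,back):
    x,y=SL[i]
    env.movel(W(x,y+back,.043),v=.12); s=readout.get_state()
    print("down",s["time_s"],np.round(s["tcp_pos"],4),np.round(s["contact_force"],2))
    env.movel(W(x,END,.043),v=.07); s=readout.get_state()
    print("swept",s["time_s"],np.round(s["tcp_pos"],4),np.round(s["contact_force"],2))
    env.movel(W(x,END,.15),v=.25)
def studs():
    f=grab_frame("top"); H,S,V=cv2.split(cv2.cvtColor(f["pixels"],cv2.COLOR_BGR2HSV))
    for b in blobs((S>110)&(H>8)&(H<32)&(V>60),12):
        p=cast(f,b[0],.046)[0,:2]-C
        if abs(p@ex)<.105 and -.24<p@ey<.11: print("stud?",b[0],b[1],np.round([p@ex,p@ey],4))
    return f
E
python3 - <<'E'
from h import *
sweep(0,.037)
x,y=SL[1]; env.movel(W(x,y+.037,.15),v=.25)
f=studs(); print(readout.get_state()["time_s"])
f=grab_frame("scene"); cv2.imwrite("pics/s3.png",cv2.resize(f["pixels"][120:350,250:480],None,fx=2.6,fy=2.6))
E
```

```text
down 4.8 [0.6696 0.0049 0.0439] [ 0.34  0.69 -0.08]
swept 6.4083 [ 0.6898 -0.0944  0.0431] [ 0.55 -0.51 -0.77]
stud? [350.72826087 185.31521739] 92 [ 0.0646 -0.1332]
7.9417
```

View pics/s3.png

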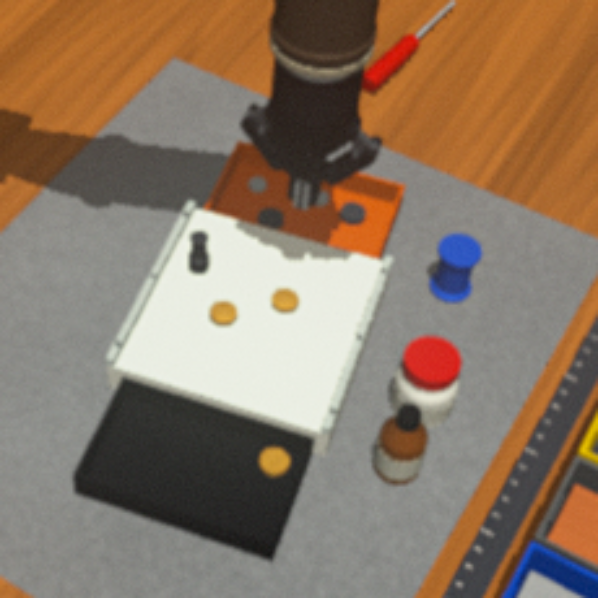

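Stud a lies in the black tray (crop 274,461). Stud b (285,300), stud c (223,313) and the stamp (199,252) haven't moved. Next I sweep b, then c.

Run:
```python
from h import *
sweep(1,.037)
x,y=SL[2]; env.move_ptp(W(x,y+.0365,.15),quat(th))
sweep(2,.0365)
env.movel(W(0.02,.10,.22),v=.3); studs()
s=readout.get_state(); print(s["time_s"],s["contact_force"])
f=grab_frame("scene"); cv2.imwrite("pics/s4.png",cv2.resize(f["pixels"][120:350,250:480],None,fx=2.6,fy=2.6))
```

```text
down 9.0333 [0.6095 0.0771 0.0438] [-0.1  -0.09 -0.3 ]
swept 11.825 [ 0.6467 -0.1039  0.043 ] [-0.16 -0.18 -0.89]
down 14.875 [0.5677 0.0302 0.0437] [0.73 0.28 0.33]
swept 17.1333 [ 0.5974 -0.114   0.043 ] [ 0.2  -0.94  0.52]
stud? [350.72826087 185.31521739] 92 [ 0.0646 -0.1332]
stud? [354.96774194 200.92473118] 93 [ 0.02   -0.1355]
stud? [359.43956044 217.15384615] 91 [-0.0261 -0.138 ]
18.7167 [-0.29937872 -0.50770462 -0.49871391]
```

View pics/s4.png

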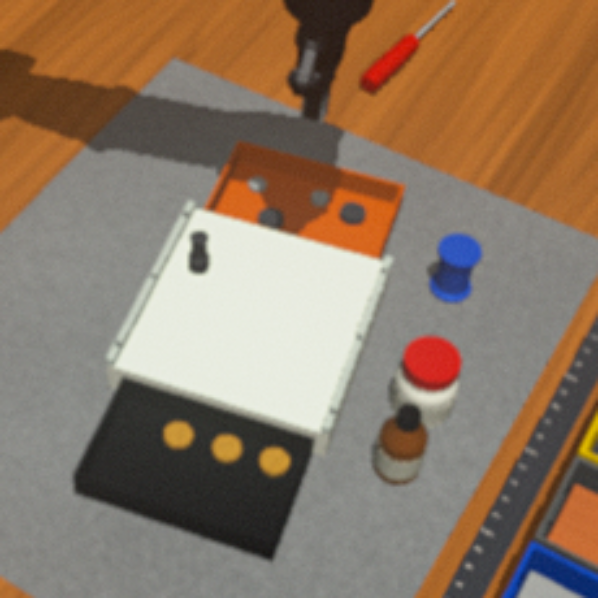

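All three studs lie in the black tray (crop 178,434; 227,447; 274,460). The stamp stands at (199,252) and the bystanders haven't moved. The arm is clear.

Run:
```python
from h import *
print(ticket.hand_in())
```

```text
the job is handed in; nothing more can be done
None
```

I swept all three brass studs into the black tray and handed the job in at about 19 s; the stamp and the bystanders in view hadn't moved, but I didn't re-check the screwdriver and hammer, and the hand-in returned no verdict.

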